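# Load the drone's battery and latch it in

## Robot

A 6-joint arm with a two-finger parallel gripper is mounted at the origin on the work surface. World frame = base frame: x ahead of the robot, y to its left, z up, the work surface at z = 0. Lengths are in mm, angles in rad, forces in N, time in s.
With the tool pointing down it reaches from about 275 to 750 mm from the base axis. Payload 10.2 kg.
Tool frame: the origin (TCP) lies between the finger pads; the fingertips stand 11 mm ahead of it and the grasp point (between the pads) lies 8 mm behind it; z points along the fingers, y is the line along which they close (so a half turn about z gives the same grasp; the last joint's range is limited). The gripper opens to 85 mm and grips with 20 to 120 N. Pads are 22 mm wide; open, the fingers measure 114 mm over their backs; the gripper's body (76 mm by 85 mm) begins 54 mm behind the grasp point. The pads swing forward as they close: fully open they stand 13 mm farther back than shut.
Start: joints at [1.048, 0.313, 1.498, -0, 1.331, -0.223], TCP at [155.061, 501.585, 242.294] pointing down, gripper open.
Joint ranges: [-2.94, 2.94], [-0.97, 2.17], [0.19, 2.56], [-1.23, 4.37], [0.02, 3.11], [-2.88, 2.88]. Speed limits (rad/s): [2.39, 2.39, 3.01, 3.14, 3.14, 3.14].

## Interface

Orientations are given as a unit quaternion [w, x, y, z].
In Python, from rig import sense, eyes, finish_job gives the robot as it stands.
- The arm moves only by the shell command python3 -m jog 'ROWS' [FORCE]. ROWS is JSON, a list of rows, each a list of 7 numbers: the shift along the tool's x, y, z in m, then the turn, a rotation vector about the tool's x, y, z in rad, then the finger opening in m, from 0 to 0.0854. In form: [[dx, dy, dz, rx, ry, rz, gripper], ...]. A call has 1 to 5 rows; each row shifts and turns the commanded pose from where the row before left it, along the tool's axes as they then stand; what a row does not reach is not made up. A row lasts 1/10 s, in which the tool goes at most 50 mm and 8.59 degrees, less where a joint would pass 70% of its speed; a pose out of reach is approached as far as the arm can. A call is refused whole if a number of a shift passes 0.05 or a number of a turn 0.15, either way. A call with a gripper value outside its range is refused whole. The fingers move at their own pace and stop on an object; FORCE is the grip in N (left out, the last holds). Time passes only in rows, so rows that do not move let the fingers close. It gives the time, the measured TCP pose, the force, the opening and the grip force at its end, in the units of the state.
- sense(): the state, without advancing time (a new reading comes with each control period).
- eyes.capture(name): name is "scene" or "top"; returns the picture (384x512x3 uint8, red, green, blue); there is no depth.
- eyes.calibration(name): a dict with "fx", "fy", "cx", "cy" (pixels), "cam_to_world" (4x4, takes a point from camera to world coordinates). Camera axes: x right, y down, z forward; pixel columns grow to the right and rows downward; lengths in mm; the calibration is good to about 2 mm. A picture is of the moment at which its call begins. calibration takes no time and is no camera call.
- finish_job(): hands the job in; it is judged then, once.
The state is a dict: "time_s": time; "joints": joint angles; "dq": joint speeds; "tau": joint torques, N m; "eef_pos": TCP position; "ee_rot": TCP orientation; "force": force on the tool from outside, world axes, zero at the start; "wrist_torque": the same for the moment, N m; "grip_width": opening from 0.0 (shut) to 1.0 (fully open); "grip_force": force on a finger pad.
Only numpy, scipy, OpenCV 4.12 (cv2) and the standard library are available. Lean on these libraries where they do the work, as an engineer would, in place of code of your own. Each camera call takes 0.05 s, during which the arm holds its last target. There are 200 camera calls.

## Task

Swing the latch bar open, clear of the mouth of the drone's battery bay, then pick out the one battery of the three that fills the bay snugly from side to side (not the slim one that would rattle, nor the one too wide) and slide it lengthwise, flat on the table, under the smoky cover until it is fully home against the end stop. Then swing the latch bar fully shut behind it. Leave the other two batteries and the other things on the table where they are.

Things in the scene. Friction and masses are not known exactly. Their poses are not given: they have to be found in the camera images.
- bay: Battery bay of a half-built drone, fixed on the table. Two navy side walls, inner faces 44 mm apart (y = +-22 mm), 6 mm thick, 30 mm high, x = -30 to +50 mm, roofed by a smoky acrylic cover (58 mm wide, top at 34 mm). No floor. Home battery: centre at x = +5 mm, 5 mm sticking out. White frame arms beyond it. Origin: on the table, mid-width; x points into the bay, y left, z up.
- bay_mouth (a point): Middle of the bay's mouth at table height (x = -30 mm in the bay's frame), where walls and cover begin; underside of the cover 30 mm above. In front of it 12 mm high flared guides widen from 44 to about 65 mm at x = -56 mm.
- bay_stop (a point): Middle of the end stop's face inside the bay, at table height (x = +45 mm in the bay's frame); the battery's leading end meets it when fully home.
- latch (a joint): Swing of the latch bar about its upright pivot, rad. 0 = shut, the bar lying straight across the mouth; it grows as the bar's free end swings out towards the front (-x of the bay), 1.57 = bar pointing along -x beside the mouth, stop at 2.0. It stays where it is left. May start slightly ajar.
- latch_hinge (a point): Pivot axis of the latch, 25 mm above the table, at x = -42, y = -62 mm in the bay's frame. The flat aluminium bar is 8 mm thick, 98 mm long from the pivot, between 14 and 22 mm above the table; shut, its inner face is 3 mm in front of the fully home battery's end.
- latch_pin (a point): Centre of the top of the upright round pin (10 mm diameter) near the free end of the latch bar, 92 mm from the pivot. The pin stands from 22 to 60 mm above the table; it can be pinched from above or pushed.
- pack_narrow: Hard-case drone battery, a plain grey block with black ends and a thin metal label plate on top, 80 mm long (its x), 28 mm wide (its y), 26 mm high, about 130 g; both ends alike. Lies flat on the table. Origin: centre of its underside. The slim one.
- pack_middle: Hard-case drone battery, a plain grey block with black ends and a thin metal label plate on top, 80 mm long (its x), 40 mm wide (its y), 26 mm high, about 180 g; both ends alike. Lies flat on the table. Origin: centre of its underside. The one that fits the bay.
- pack_wide: Hard-case drone battery, a plain grey block with black ends and a thin metal label plate on top, 80 mm long (its x), 52 mm wide (its y), 26 mm high, about 230 g; both ends alike. Lies flat on the table. Origin: centre of its underside. Too wide for the bay.
- motor_mount: Bystander: navy aluminium motor mount, a 40 mm disc 5 mm thick with a 20 mm boss, 17 mm high. Origin: centre of its underside.
- flight_controller: Bystander: 38 mm square circuit board on four brass feet, 13 mm high. Origin: centre of its underside.
- spare_arm: Bystander: white plastic frame arm, 150 mm long, 20 mm wide (36 mm round end), 8 mm high. Origin: underside, mid-length.
- screwdriver: Bystander: screwdriver 160 mm long lying beyond the batteries. Origin: underside.

How it is judged:
By the outcome, as a careful person would: the job done as asked, in the order asked, and still so for the second after the job is handed in, with the robot touching nothing.
It also fails if it takes over 72 s, if anything falls off the work surface, if the arm or the gripper's body presses on something with over 40 N, if the wrist force passes 120 N, or if a joint passes its speed limit or range.

## Working session

There is one attempt and no reset: what is moved stays moved. The work goes in short steps, Python scripts to look and compute and a shell command to move; the robot and the scene stay as the last step left them, time stands still between calls to the robot, and variables do not carry over. Pictures are saved under pics/ and viewed, at most 10 in all, crops included, and the job is handed in when it is done.

```bash
ls; mkdir -p pics; python3 - <<'E'
from rig import sense,eyes
import cv2,numpy as np
s=sense();print(s)
for n in("scene","top"):
    im=eyes.capture(n);cv2.imwrite(f"pics/{n}0.png",im[:,:,::-1]);c=eyes.calibration(n);print(n,c)
E
```

```text
pics
{'time_s': 0.0, 'joints': array([ 1.04759789e+00,  3.13436660e-01,  1.49847084e+00, -3.85098368e-06,
        1.33098855e+00, -2.23371839e-01]), 'dq': array([-0.00195055,  0.00056432,  0.001157  , -0.00023793,  0.0019023 ,
        0.00127522]), 'tau': array([-5.58795891e-04, -4.12274802e+01, -2.59731728e+01, -3.08347435e-04,
        4.38948919e-03, -7.44614226e-06]), 'eef_pos': array([154.92963687, 501.35386425, 241.7291863 ]), 'ee_rot': array([-2.35916511e-04,  1.49351917e-01,  9.88783889e-01, -6.07497839e-04]), 'force': array([ 0.43775609, -0.41782512,  0.66308486]), 'wrist_torque': array([-0.00304616,  0.033729  , -0.05668462]), 'grip_force': 0.0, 'grip_width': 0.9998707760000685}
scene {'fx': 373.17553097834195, 'fy': 373.17553097834195, 'cx': 256.1482732794008, 'cy': 187.75875164109908, 'cam_to_world': array([[ 6.42012046e-01,  5.44720619e-01, -5.39536820e-01,
         1.10657096e+03],
       [ 7.66609753e-01, -4.66551793e-01,  4.41179001e-01,
        -4.94754676e+02],
       [-1.14025724e-02, -6.96856421e-01, -7.17120011e-01,
         7.93057954e+02],
       [ 0.00000000e+00,  0.00000000e+00,  0.00000000e+00,
         1.00000000e+00]])}
top {'fx': 406.7335262329108, 'fy': 406.7335262329108, 'cx': 263.76364729531696, 'cy': 193.37032732562446, 'cam_to_world': array([[ 1.20210894e-02, -9.97827310e-01,  6.47777145e-02,
         4.87449385e+02],
       [-9.99784709e-01, -1.08984175e-02,  1.76567326e-02,
        -7.51152077e+01],
       [-1.69123954e-02, -6.49760216e-02, -9.97743498e-01,
         1.09059172e+03],
       [ 0.00000000e+00,  0.00000000e+00,  0.00000000e+00,
         1.00000000e+00]])}
```

View pics/top0.png

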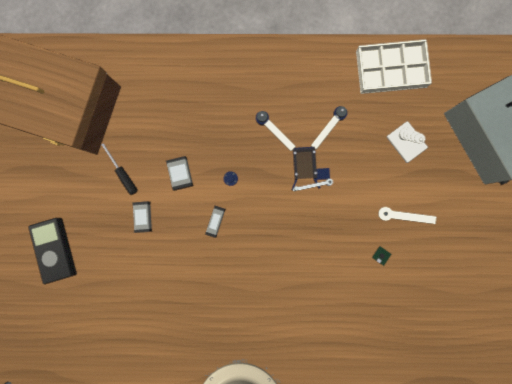

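View pics/scene0.png

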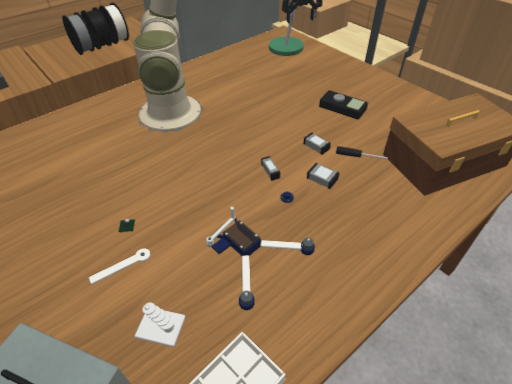

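The top view shows the bay around (305,165) with its mouth downwards, and the latch bar from the hinge at about (331,182) to the pin at about (294,188). The packs are at (179,173), (142,216) and (215,221). Next, enlarged crops.

```bash
cat > h.py <<'E'
import numpy as np,cv2
from rig import sense,eyes
def ray(n,uv):
    c=eyes.calibration(n);M=c['cam_to_world']
    d=M[:3,:3]@np.array([(uv[0]-c['cx'])/c['fx'],(uv[1]-c['cy'])/c['fy'],1.]);return M[:3,3],d
def onz(n,uv,z):
    o,d=ray(n,uv);return (o+d*(z-o[2])/d[2])
def proj(n,p):
    c=eyes.calibration(n);q=np.linalg.inv(c['cam_to_world'])@np.append(p,1.)
    return np.array([c['fx']*q[0]/q[2]+c['cx'],c['fy']*q[1]/q[2]+c['cy']])
E
python3 - <<'E'
import cv2,numpy as np
t=cv2.imread('pics/top0.png');s=cv2.imread('pics/scene0.png')
a=cv2.resize(t[135:235,250:350],(400,400),interpolation=cv2.INTER_CUBIC)
b=cv2.resize(s[180:280,190:290],(400,400),interpolation=cv2.INTER_CUBIC)
c=cv2.resize(t[145:245,130:230],(400,400)[::1],interpolation=cv2.INTER_CUBIC)[:,:]
cv2.imwrite('pics/crop.png',cv2.resize(np.hstack([a,b]),(800,400)))
from h import *
hsv=cv2.cvtColor(t,cv2.COLOR_BGR2HSV)
m=((hsv[...,1]<75)).astype('uint8')*255
m[:, :125]=0;m[:150]=0;m[250:]=0;m[:,240:]=0
cs,_=cv2.findContours(m,cv2.RETR_EXTERNAL,cv2.CHAIN_APPROX_NONE)
for k in cs:
    if cv2.contourArea(k)>20:
        P=np.array([onz('top',p[0],26)[:2] for p in k],np.float32);print(cv2.minAreaRect(k),cv2.minAreaRect(P))
E
```

```text
((214.80001831054688, 221.10000610351562), (11.067970275878906, 29.4091796875), 18.43494987487793) ((482.54522705078125, 71.00200653076172), (29.12712287902832, 76.6952133178711), 72.53755950927734)
((141.5, 216.5), (29.0, 17.0), 90.0) ((492.24249267578125, 264.19580078125), (76.63445281982422, 44.922767639160156), 1.8924572467803955)
((127.6538314819336, 183.23077392578125), (21.63330841064453, 8.043152809143066), 56.3099365234375) ((579.4871215820312, 303.75396728515625), (57.959632873535156, 21.124486923217773), 35.22846984863281)
((178.9241485595703, 172.67135620117188), (30.056222915649414, 20.537168502807617), 77.00537872314453) ((609.0665283203125, 168.50242614746094), (79.62442016601562, 54.338871002197266), 14.490473747253418)
```

View pics/crop.png

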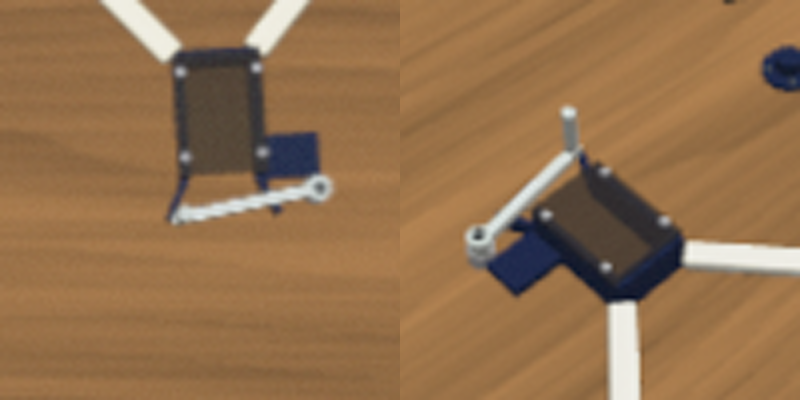

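The crops show the four cover screws clearly: top crop (180,71), (256,67), (185,156), (263,152). They also show the hinge knob (318,187), the pin (178,215), and the pin top in the scene crop (168,112). The latch is slightly ajar.

```bash
cat >> h.py <<'E'
def tri(a,b):
    A=[];B=[];os=[]
    for n,uv in(('top',a),('scene',b)):
        o,d=ray(n,uv);d/=np.linalg.norm(d);Q=np.eye(3)-np.outer(d,d);A.append(Q);B.append(Q@o);os.append((o,d,Q))
    p=np.linalg.solve(sum(A),sum(B));return p,[np.linalg.norm(Q@(p-o)) for o,d,Q in os]
def plates(n,im,lo=150):
    hsv=cv2.cvtColor(im,cv2.COLOR_BGR2HSV);return ((hsv[...,1]<60)&(hsv[...,2]>lo)).astype('uint8')*255
E
python3 - <<'E'
from h import *
f=lambda p,o:((p[0]+.5)/4-.5+o[0],(p[1]+.5)/4-.5+o[1])
T=dict(TL=(180,71),TR=(256,67),BL=(185,156),BR=(263,152),hinge=(319,187),pin=(178,214))
S=dict(TL=(264,221),TR=(206,267),BL=(205,171),BR=(145,214),hinge=(80,236),pin=(168,112))
for k in T:
    a=f(T[k],(250,135));b=f(S[k],(190,180));p,r=tri(a,b);print(k,p.round(1),np.round(r,1),onz('top',a,35).round(1),onz('scene',b,35).round(1))
for n,box in(('top',(130,155,235,240)),('scene',(255,125,345,190))):
    im=cv2.imread(f'pics/{n}0.png');m=plates(n,im);k=np.zeros_like(m);x0,y0,x1,y1=box;k[y0:y1,x0:x1]=m[y0:y1,x0:x1]
    for c in cv2.findContours(k,cv2.RETR_EXTERNAL,cv2.CHAIN_APPROX_NONE)[0]:
        if cv2.contourArea(c)>15:
            M=cv2.moments(c);uv=(M['m10']/M['m00'],M['m01']/M['m00'])
            P=np.array([onz(n,p[0],26)[:2] for p in c],np.float32)
            print(n,np.round(uv,1),onz(n,uv,26).round(1),cv2.minAreaRect(P))
E
```

```text
TL [ 663.7 -136.2   36.6] [0.5 0.5] [ 664.3 -135.9   35. ] [ 662.5 -135.8   35. ]
TR [ 667.  -185.6   36. ] [0.3 0.3] [ 667.4 -185.4   35. ] [ 666.3 -185.5   35. ]
BL [ 608.  -139.7   36.8] [0.4 0.4] [ 608.5 -139.5   35. ] [ 606.6 -139.1   35. ]
BR [ 611.1 -190.3   37.3] [0.4 0.4] [ 611.6 -190.2   35. ] [ 609.3 -189.7   35. ]
hinge [ 590.1 -227.8   25.4] [0.2 0.2] [ 589.1 -226.6   35. ] [ 596.6 -231.    35. ]
pin [ 567.7 -135.6   57. ] [2. 2.] [ 570.5 -135.2   35. ] [ 550.5 -126.6   35. ]
top [214.3 220.8] [483.2  72.2  26. ] ((482.81939697265625, 72.23348999023438), (23.850297927856445, 55.08537292480469), 71.39234161376953)
top [140. 216.] [493.3 268.2  26. ] ((493.407470703125, 268.2068176269531), (58.00279235839844, 36.982059478759766), 1.8925234079360962)
top [177.7 172.2] [610.1 171.8  26. ] ((609.9727172851562, 171.10800170898438), (58.18255615234375, 48.954750061035156), 14.48906135559082)
scene [323.1 172.1] [609.2 170.4  26. ] ((608.6761474609375, 170.78981018066406), (44.50327682495117, 47.6742057800293), 15.242179870605469)
scene [270.2 164.9] [482.9  72.   26. ] ((482.7760009765625, 72.15025329589844), (22.50848960876465, 46.05086135864258), 72.51268005371094)
scene [316.8 139.8] [490.9 267.9  26. ] ((489.9629211425781, 268.1069030761719), (49.592525482177734, 35.74464416503906), 5.654382228851318)
```

Both views agree: bay origin is about (627.4,-163.6) with yaw about 0.068, and the hinge is where the bay's frame predicts (within 1 mm). The pin top is near (567,-135), so the latch is about 0.17 rad ajar. The middle pack is at (492,268). I'll move above the pin.

```bash
cat >> h.py <<'E'
from scipy.spatial.transform import Rotation as Ro
def to(x,y,z,psi):
    s=sense();q=s['ee_rot'];R=Ro.from_quat([q[1],q[2],q[3],q[0]]).as_matrix()
    d=R.T@(np.array([x,y,z])-s['eef_pos']);yy=R[:,1];ps=np.arctan2(yy[1],yy[0]);t=(psi-ps+np.pi)%(2*np.pi)-np.pi
    print('t',round(s['time_s'],2),'pos',s['eef_pos'].round(1),'psi',round(ps,3),'tilt',R[:2,2].round(3),'| tool mm',d.round(1),'rz',round(-t,3),'F',s['force'].round(1),'w',round(s['grip_width']*85.4,1),s['grip_force'],'q6',s['joints'][5].round(2))
E
J="python3 -m jog"
R='[-0.0323,-0.027,0,0,0,0,0.0854]'; python3 -m jog '[[-0.0323,-0.027,0,0,0,0,0.0854],[-0.0323,-0.027,0,0,0,0,0.0854],[-0.0323,-0.027,0,0,0,0,0.0854],[-0.0323,-0.027,0,0,0,0,0.0854],[-0.0323,-0.027,0,0,0,0,0.0854]]' 40
python3 -c "
from h import *;to(567,-135,52,.233)"
```

```text
time_s: 0.6
eef_pos: [269.9, 323.4, 242.1]
ee_rot: [-0.0, 0.149, 0.989, -0.0]
force: [1.2, 0.2, 0.3]
grip_width: 1.0
grip_force: 0.0
t 0.6 pos [269.9 323.4 242.1] psi 1.271 tilt [-0. -0.] | tool mm [-419.1 -350.3  190.2] rz 1.038 F [1.2 0.2 0.3] w 85.4 0.0 q6 -0.68
```

```bash

python3 -m jog '[[-0.0323,-0.027,0,0,0,0,0.0854],[-0.0323,-0.027,0,0,0,0,0.0854],[-0.0323,-0.027,0,0,0,0,0.0854],[-0.0323,-0.027,0,0,0,0,0.0854],[-0.0323,-0.027,0,0,0,0,0.0854]]' >/dev/null
python3 -m jog '[[-0.0323,-0.027,0.01,0,0,0,0.04],[-0.0323,-0.027,0.01,0,0,0,0.04],[-0.0323,-0.027,0.01,0,0,0,0.04],[-0.0323,-0.027,0.01,0,0,0,0.04],[-0.0323,-0.027,0.01,0,0,0,0.04]]' >/dev/null
python3 -m jog '[[-0.0323,-0.027,0.01,0,0,0.148,0.04],[0,0,0.01,0,0,0.148,0.04],[0,0,0.01,0,0,0.148,0.04],[0,0,0.01,0,0,0.148,0.04],[0,0,0.01,0,0,0.148,0.04]]' >/dev/null
python3 -m jog '[[0,0,0,0,0,0.148,0.04],[0,0,0,0,0,0.148,0.04],[0,0,0,0,0,0,0.04]]' >/dev/null
python3 -c "
from h import *;to(567,-135,52,.233)
cv2.imwrite('pics/s1.png',eyes.capture('scene')[:,:,::-1]);cv2.imwrite('pics/t1.png',eyes.capture('top')[:,:,::-1])"
```

```text
t 2.4 pos [521.1 -63.7 142. ] psi 0.234 tilt [-0.001  0.   ] | tool mm [-80.   28.2  89.9] rz 0.001 F [-0.8 -0.1  0.2] w 40.1 0.0 q6 -0.58
```

```bash

python3 -m jog '[[-0.0277,0.0096,0.01,0,0,0,0.04],[-0.0277,0.0096,0.01,0,0,0,0.04],[-0.0275,0.0094,0.01,0,0,0,0.04],[0,0,0.02,0,0,0,0.04],[0,0,0.02,0,0,0,0.04]]' >/dev/null
python3 -m jog '[[0,0,0.01,0,0,0,0.04],[0,0,0.01,0,0,0,0.04],[0,0,0,0,0,0,0.04]]' >/dev/null
python3 -c "
from h import *;to(568,-138,52,.233)
a=eyes.capture('scene')[:,:,::-1];a=cv2.resize(a[130:280,150:300],(500,500));b=eyes.capture('top')[:,:,::-1];b=cv2.resize(b[110:210,250:350],(300,500))
cv2.imwrite('pics/c2.png',np.hstack([a,b]))"
```

```text
t 3.3 pos [ 568.  -137.4   51.5] psi 0.236 tilt [-0.001  0.001] | tool mm [-0.5 -0.1 -0.5] rz 0.003 F [0.5 0.5 0.5] w 40.1 0.0 q6 -0.67
```

View pics/c2.png

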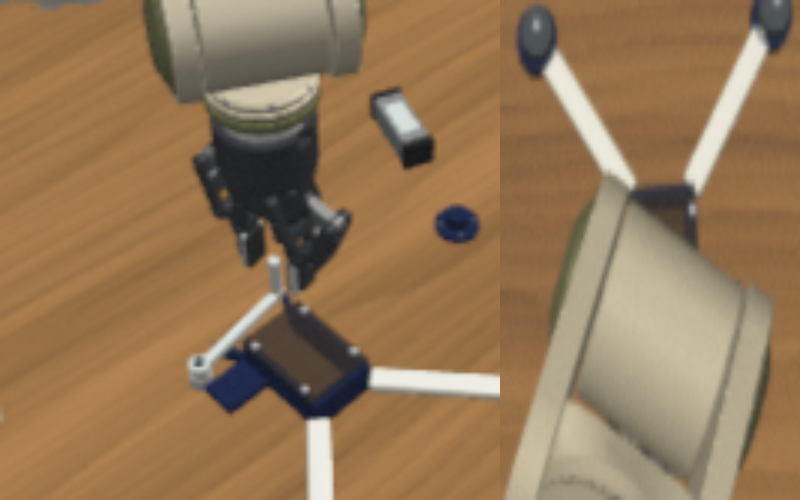

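The pin top at (275,260) lies between the fingertips at (245,260) and (297,290), so I'll close on it.

```bash

python3 -m jog '[[0,0,0,0,0,0,0.006],[0,0,0,0,0,0,0.006],[0,0,0,0,0,0,0.006],[0,0,0,0,0,0,0.006],[0,0,0,0,0,0,0.006]]' 25
```

```text
time_s: 3.9
eef_pos: [568.6, -137.8, 52.9]
ee_rot: [0.0, 0.619, 0.785, 0.0]
force: [-0.0, 1.1, 5.6]
grip_width: 0.101
grip_force: 25.2
```

```bash

python3 -m jog '[[-0.0005,-0.0092,0,0,0,-0.1,0.006],[-0.0005,-0.0092,0,0,0,-0.1,0.006],[-0.0005,-0.0092,0,0,0,-0.1,0.006],[-0.0005,-0.0092,0,0,0,-0.1,0.006]]'
python3 -c "
from h import *;to(568,-138,52,.233)"
```

```text
time_s: 4.3
eef_pos: [534.6, -152.5, 52.8]
ee_rot: [-0.001, 0.449, 0.894, 0.0]
force: [-2.7, 5.8, 9.3]
grip_width: 0.098
grip_force: 25.6
t 4.3 pos [ 534.6 -152.5   52.8] psi 0.639 tilt [-0.001  0.001] | tool mm [-8.2 35.4  0.8] rz 0.406 F [-2.7  5.8  9.3] w 8.4 25.615669190883636 q6 -1.13
```

```bash

python3 -m jog '[[-0.0005,-0.0092,0,0,0,-0.1,0.006],[-0.0005,-0.0092,0,0,0,-0.1,0.006],[-0.0005,-0.0092,0,0,0,-0.1,0.006],[-0.0005,-0.0092,0,0,0,-0.1,0.006],[-0.0005,-0.0092,0,0,0,-0.1,0.006]]' | grep -E 'pos|force'
python3 -m jog '[[-0.0005,-0.0092,0,0,0,-0.1,0.006],[-0.0005,-0.0092,0,0,0,-0.1,0.006],[-0.0005,-0.0092,0,0,0,-0.1,0.006],[-0.0005,-0.0092,0,0,0,-0.1,0.006],[-0.0005,-0.0092,0,0,0,-0.1,0.006]]'| grep -E 'pos|force'
python3 -m jog '[[-0.0005,-0.0092,0,0,0,-0.1,0.006],[-0.0005,-0.0092,0,0,0,-0.1,0.006],[0,0,0,0,0,0,0.03],[0,0,0,0,0,0,0.03],[0,0,0,0,0,0,0.03]]'| grep -E 'pos|force'
python3 -c "
from h import *;to(500,-250,52,.233)"
```

```text
eef_pos: [504.5, -187.6, 52.6]
force: [-12.3, 6.6, 15.9]
grip_force: 26.2
eef_pos: [494.9, -233.5, 52.7]
force: [-21.6, 0.1, 18.4]
grip_force: 26.5
eef_pos: [501.3, -251.4, 52.1]
force: [0.7, -0.0, -0.5]
grip_force: 0.0
t 5.8 pos [ 501.3 -251.4   52.1] psi 1.835 tilt [-0.  0.] | tool mm [0.9 1.7 0.1] rz 1.602 F [ 0.7 -0.  -0.5] w 30.0 0.0 q6 -2.51
```

```bash

python3 -m jog '[[0,0,-0.02,0,0,0,0.06],[0,0,-0.03,0,0,0,0.06],[0,0,-0.03,0,0,0.1,0.06],[0,0,-0.03,0,0,0.1,0.07]]' | grep -E 'pos|force'
python3 - <<'E'
from h import *
to(465.2,266.7,160,1.62)
im=cv2.imread('pics/top0.png');g=cv2.resize(im,None,fx=8,fy=8,interpolation=cv2.INTER_CUBIC)
for lo in(150,165):
  m=plates('top',g,lo)
  for c in cv2.findContours(m,cv2.RETR_EXTERNAL,cv2.CHAIN_APPROX_NONE)[0]:
    A=cv2.contourArea(c)/64
    if A>60 and 125*8<c[:,0,0].mean()<235*8 and 150*8<c[:,0,1].mean()<240*8:
        P=np.array([onz('top',(p[0]+.5)/8-.5,26)[:2] for p in c],np.float32)
        M=cv2.moments(P.reshape(-1,1,2));print(P.mean(0),.5*np.arctan2(2*M['mu11'],M['mu20']-M['mu02']),cv2.minAreaRect(P))
E
```

```text
eef_pos: [501.4, -251.2, 163.3]
force: [0.1, -0.4, -0.8]
grip_force: 0.0
t 6.2 pos [ 501.4 -251.2  163.3] psi 1.631 tilt [-0.  0.] | tool mm [  4.9 519.1   3.5] rz 0.011 F [ 0.1 -0.4 -0.8] w 69.7 0.0 q6 -2.3
[484.354    72.69463] -0.32005683230599824 ((483.3556823730469, 72.57196044921875), (24.789079666137695, 58.50226974487305), 71.66691589355469)
[489.90225 266.73306] 0.08315007533674257 ((492.30877685546875, 268.0746765136719), (60.76866149902344, 37.42243194580078), 5.048979759216309)
[609.47046 170.57735] 0.16924265823433973 ((609.4874877929688, 171.22512817382812), (60.50345993041992, 49.475303649902344), 14.372238159179688)
[482.45822   71.982796] -0.2982458656448591 ((482.5798645019531, 72.06253814697266), (21.70726203918457, 42.9869499206543), 73.16146087646484)
[492.1467 267.4251] 0.1486154364052151 ((492.2462463378906, 268.00726318359375), (44.59434127807617, 35.86616897583008), 6.02077579498291)Traceback (most recent call last):
  File "<stdin>", line 9, in <module>
  File "h.py", line 7, in onz
    o,d=ray(n,uv);return (o+d*(z-o[2])/d[2])
        ~~~^^^^^^
  File "h.py", line 4, in ray
    c=eyes.calibration(n);M=c['cam_to_world']
ValueError: time passes only in moves, steps and waits
```

```bash

python3 -m jog '[[0,0.04,0,0,0,0,0.07],[0,0.04,0,0,0,0,0.07],[0,0.04,0,0,0,0,0.07],[0,0.04,0,0,0,0,0.07],[0,0.04,0,0,0,0,0.07]]'  | grep -E 'pos|force'
python3 -m jog '[[0,0.04,0,0,0,0,0.07],[0,0.04,0,0,0,0,0.07],[0,0.04,0,0,0,0,0.07],[0,0.04,0,0,0,0,0.07],[0,0.04,0,0,0,0,0.07]]'  | grep -E 'pos|force'
python3 -m jog '[[0,0.04,0.01,0,0,0,0.07],[0,0.04,0.01,0,0,0,0.07],[0,0.037,0.01,0,0,0,0.07],[0.004,0,0.02,0,0,-0.025,0.07],[0,0,0.02,0,0,0,0.07]]'  | grep -E 'pos|force'
python3 -c "
from h import *
to(465.3,265.7,20,1.656)"
```

```text
eef_pos: [488.1, -50.2, 162.2]
force: [0.8, -0.9, 0.2]
grip_force: 0.0
eef_pos: [475.1, 149.5, 162.3]
force: [0.3, -0.2, 0.2]
grip_force: 0.0
eef_pos: [463.3, 265.4, 91.5]
force: [-0.0, -0.4, -0.1]
grip_force: 0.0
t 7.7 pos [463.3 265.4  91.5] psi 1.663 tilt [0. 0.] | tool mm [-2.1  0.1 71.5] rz 0.007 F [-0.  -0.4 -0.1] w 70.3 0.0 q6 -1.36
```

```bash

python3 -m jog '[[-0.002,0,0.02,0,0,0,0.07],[0,0,0.02,0,0,0,0.07],[0,0,0.015,0,0,0,0.07],[0,0,0.01,0,0,0,0.07],[0,0,0.006,0,0,0,0.07]]'  | grep -E 'pos|force'
python3 -c "
from h import *
to(465.3,265.7,20,1.656)
a=eyes.capture('scene')[:,:,::-1];cv2.imwrite('pics/c3.png',cv2.resize(a[60:185,240:390],(720,600),interpolation=cv2.INTER_CUBIC))"
```

```text
eef_pos: [465.8, 264.3, 20.6]
force: [-0.3, 0.6, -0.4]
grip_force: 0.0
t 8.2 pos [465.8 264.3  20.6] psi 1.66 tilt [-0.001 -0.   ] | tool mm [0.4 1.5 0.6] rz 0.004 F [-0.3  0.6 -0.4] w 70.0 0.0 q6 -1.36
```

View pics/c3.png

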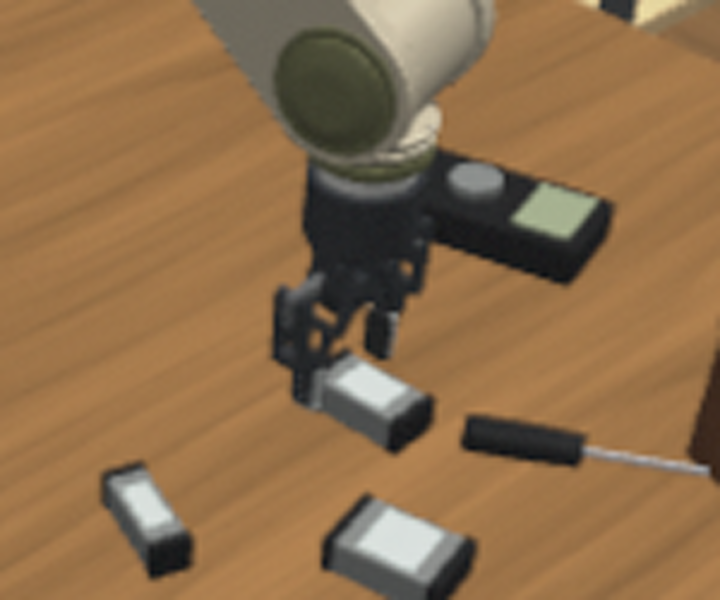

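The fingers straddle the rear end of the middle pack at (350,390), so I'll close there and lift a little.

```bash

python3 -m jog '[[0,0.0015,0,0,0,0,0.03],[0,0,0,0,0,0,0.03],[0,0,0,0,0,0,0.03],[0,0,0,0,0,0,0.03],[0,0,0,0,0,0,0.03]]' 50 | grep -E 'pos|force|width'
python3 -m jog '[[0,0,-0.005,0,0,0,0.03],[0,0,-0.015,0,0,0,0.03],[0,0,-0.02,0,0,0,0.03]]' | grep -E 'pos|force|width'
python3 -c "
from h import *
to(400,0,60,1.639)"
```

```text
eef_pos: [466.5, 265.9, 22.3]
force: [-0.9, -0.4, 5.6]
grip_width: 0.451
grip_force: 51.0
eef_pos: [465.4, 265.4, 61.3]
force: [-0.4, 0.5, -2.2]
grip_width: 0.454
grip_force: 50.5
t 9.05 pos [465.4 265.4  61.3] psi 1.66 tilt [-0.002 -0.001] | tool mm [  88.7 -258.5    1.6] rz 0.021 F [-0.4  0.5 -2.2] w 38.8 50.45500695705414 q6 -1.36
```

```bash

python3 -m jog '[[0,0,-0.02,0,0,0.021,0.03],[0,-0.02,0,0,0,0,0.03],[0,-0.04,0,0,0,0,0.03],[0,-0.04,0,0,0,0,0.03],[0,-0.04,0,0,0,0,0.03]]' | grep -E 'pos|force|width'
python3 -m jog '[[0,-0.04,0,0,0,0,0.03],[0,-0.04,0,0,0,0,0.03],[0,-0.04,0,0,0,0,0.03],[0,-0.04,0,0,0,0,0.03],[0,-0.04,0,0,0,0,0.03]]' | grep -E 'pos|force|width'
python3 -m jog '[[0,-0.04,0,0,0,0,0.03],[0,-0.04,0,0,0,0,0.03],[0,-0.02,0,0,0,0,0.03],[0,0,0,0,0,0,0.03]]' | grep -E 'pos|force|width'
python3 -c "
from h import *
to(495.7,-172.6,22,1.639)
a=eyes.capture('scene')[:,:,::-1];cv2.imwrite('pics/c4.png',cv2.resize(a[120:280,140:300],(600,600),interpolation=cv2.INTER_CUBIC))"
```

```text
eef_pos: [475.3, 124.6, 81.6]
force: [0.1, -0.7, -2.4]
grip_width: 0.451
grip_force: 50.6
eef_pos: [488.9, -75.2, 81.6]
force: [0.7, 0.7, -2.5]
grip_width: 0.451
grip_force: 50.6
eef_pos: [496.0, -175.8, 81.5]
force: [1.2, -0.1, -2.0]
grip_width: 0.454
grip_force: 50.7
t 10.45 pos [ 496.  -175.8   81.5] psi 1.636 tilt [ 0.001 -0.001] | tool mm [ 0.1  3.3 59.5] rz -0.003 F [ 1.2 -0.1 -2. ] w 38.7 50.73559105396271 q6 -2.2
```

View pics/c4.png

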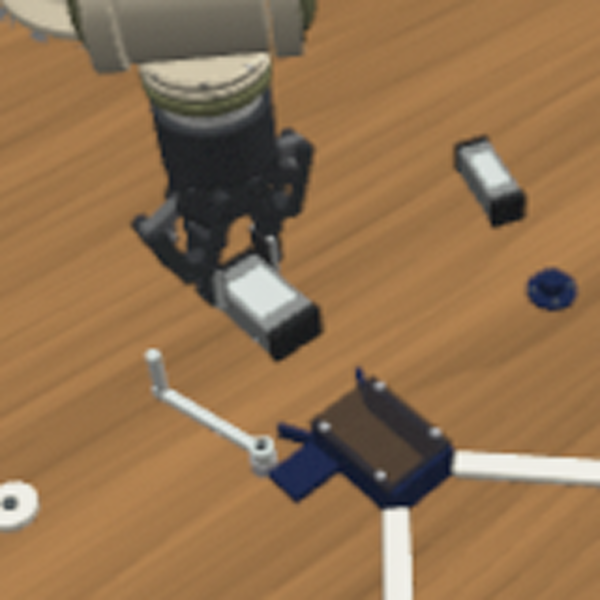

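The pack is held level, in line with the bay, and the latch bar is well clear. I'll lower it.

```bash

python3 -m jog '[[0,0.0033,0.02,0,0,0,0.03],[0,0,0.02,0,0,0,0.03],[0,0,0.012,0,0,0,0.03],[0,0,0.006,0,0,0,0.03]]' | grep -E 'pos|force|width'
python3 -m jog '[[0,0,0.001,0,0,0,0.03],[0,0,0,0,0,0,0.03]]' | grep -E 'pos|force|width'
python3 -c "
from h import *
to(495.7,-172.6,22,1.639)"
```

```text
eef_pos: [495.4, -169.1, 22.5]
force: [-1.5, 0.1, 0.7]
grip_width: 0.456
grip_force: 50.8
eef_pos: [496.1, -169.9, 22.7]
force: [0.7, 0.3, -2.4]
grip_width: 0.453
grip_force: 50.7
t 11.1 pos [ 496.1 -169.9   22.7] psi 1.639 tilt [ 0.001 -0.   ] | tool mm [ 0.6 -2.6  0.7] rz 0.0 F [ 0.7  0.3 -2.4] w 38.7 50.72340488433838 q6 -2.19
```

```bash

python3 -m jog '[[0,-0.0025,0.001,0,0,0,0.03],[0,0,0,0,0,0,0.03]]' | grep -E 'pos|force|width'
python3 -m jog '[[0,0,0.001,0,0,0,0.03],[0,0,0,0,0,0,0.03]]' | grep -E 'pos|force|width'
python3 -c "
from h import *
to(495.7,-172.6,22,1.639)"
```

```text
eef_pos: [496.5, -172.6, 22.4]
force: [-1.7, 2.9, 5.2]
grip_width: 0.454
grip_force: 51.5
eef_pos: [496.5, -172.6, 22.3]
force: [-4.6, 5.3, 17.9]
grip_width: 0.45
grip_force: 52.8
t 11.5 pos [ 496.5 -172.6   22.3] psi 1.639 tilt [ 0.002 -0.001] | tool mm [0.8 0.1 0.3] rz 0.0 F [-4.6  5.3 17.9] w 38.5 52.83630609512329 q6 -2.2
```

```bash

python3 -m jog '[[-0.005,0,-0.001,0,0,0,0.03],[-0.01,0,0,0,0,0,0.03],[-0.01,0,0,0,0,0,0.03]]' | grep -E 'pos|force|width'
python3 -m jog '[[-0.006,0,0,0,0,0,0.03],[-0.006,0,0,0,0,0,0.03]]' | grep -E 'pos|force|width'
python3 -m jog '[[-0.006,0,0,0,0,0,0.03],[-0.006,0,0,0,0,0,0.03]]' | grep -E 'pos|force|width'
python3 -c "
from h import *
to(627.4-69*.9977,-163.6-69*.068,22,1.639)
a=eyes.capture('scene')[:,:,::-1];cv2.imwrite('pics/c5.png',cv2.resize(a[150:270,170:290],(600,600),interpolation=cv2.INTER_CUBIC))"
```

```text
eef_pos: [521.2, -171.3, 22.3]
force: [-7.1, 0.3, 10.0]
grip_width: 0.453
grip_force: 52.1
eef_pos: [533.2, -170.5, 22.3]
force: [-7.8, -0.7, 9.9]
grip_width: 0.455
grip_force: 52.1
eef_pos: [545.1, -169.7, 22.4]
force: [-7.7, -0.7, 9.6]
grip_width: 0.453
grip_force: 52.1
t 12.2 pos [ 545.1 -169.7   22.4] psi 1.639 tilt [-0.    -0.001] | tool mm [-13.5   0.5   0.4] rz 0.0 F [-7.7 -0.7  9.6] w 38.7 52.066245675086975 q6 -2.14
```

View pics/c5.png

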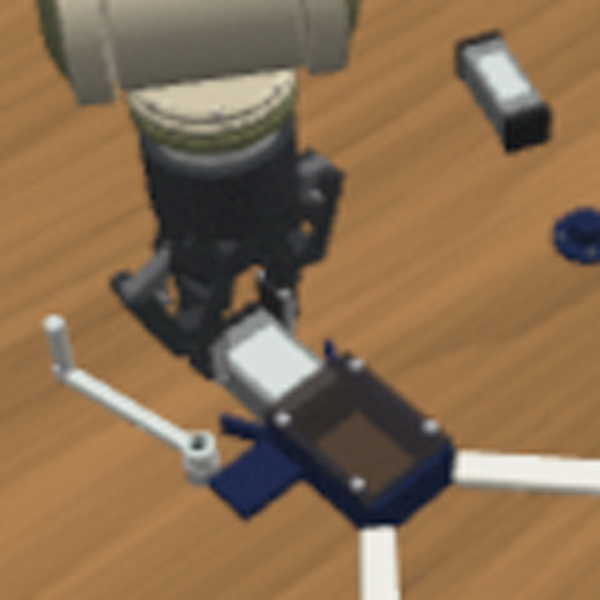

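The black leading end is already under the cover, centred, with almost no sideways force. I'll continue.

```bash

python3 -m jog '[[-0.006,0,0,0,0,0,0.03],[-0.007,0,0,0,0,0,0.03]]' | grep -E 'pos|force|width'
python3 -m jog '[[0,0,0,0,0,0,0.055],[0,0,0,0,0,0,0.055],[0,0,0,0,0,0,0.055]]' | grep -E 'pos|force|width'
python3 -m jog '[[0,0,-0.02,0,0,0,0.055],[0,0,-0.025,0,0,0,0.055],[0.03,0,0,0,0,0,0],[0.02,0,0,0,0,0,0],[0,0,0,0,0,0,0]]' | grep -E 'pos|force|width'
python3 -c "
from h import *
to(627.4-100*.9977,-163.6-100*.068,22,1.639)"
```

```text
eef_pos: [558.0, -168.8, 22.3]
force: [-6.3, 0.1, 9.2]
grip_width: 0.454
grip_force: 52.0
eef_pos: [557.8, -168.3, 21.2]
force: [-0.3, 0.4, -1.0]
grip_width: 0.646
grip_force: 0.0
eef_pos: [506.2, -171.7, 66.4]
force: [-0.0, 0.2, 0.2]
grip_width: 0.134
grip_force: 0.0
t 13.25 pos [ 506.2 -171.7   66.4] psi 1.638 tilt [-0.001  0.001] | tool mm [-21.5  -0.2  44.3] rz -0.001 F [-0.   0.2  0.2] w 11.4 0.0 q6 -2.18
```

```bash

python3 -m jog '[[0,0,0.02,0,0,0,0],[0,0,0.015,0,0,0,0],[0,0,0.007,0,0,0,0],[-0.01,0,0,0,0,0,0],[-0.01,0,0,0,0,0,0]]' | grep -E 'pos|force|width'
python3 -m jog '[[-0.006,0,0,0,0,0,0],[-0.006,0,0,0,0,0,0]]' | grep -E 'pos|force|width'
python3 -c "
from h import *
to(627.4-46*.9977,-163.6-46*.068,24,1.639)"
```

```text
eef_pos: [529.3, -170.6, 24.9]
force: [-0.7, -0.4, 0.0]
grip_width: 0.001
grip_force: 0.0
eef_pos: [540.7, -169.6, 24.8]
force: [-3.1, -0.1, 1.8]
grip_width: 0.0
grip_force: 1.2
t 13.95 pos [ 540.7 -169.6   24.8] psi 1.639 tilt [ 0. -0.] | tool mm [-40.9   0.    0.8] rz 0.0 F [-3.1 -0.1  1.8] w 0.0 1.196903293075593 q6 -2.15
```

Contact is made, about where I expected. Pushing in steps now.

```bash

python3 -m jog '[[-0.006,0,0,0,0,0,0],[-0.006,0,0,0,0,0,0]]' | grep -E 'pos|^force'
python3 -m jog '[[-0.006,0,0,0,0,0,0],[-0.006,0,0,0,0,0,0]]' | grep -E 'pos|^force'
python3 -m jog '[[-0.005,0,0,0,0,0,0],[-0.005,0,0,0,0,0,0]]' | grep -E 'pos|^force'
python3 -c "
from h import *
to(627.4-46*.9977,-163.6-46*.068,24,1.639)"
```

```text
eef_pos: [552.3, -168.7, 24.5]
force: [-2.4, -0.4, 2.4]
eef_pos: [564.2, -167.9, 24.3]
force: [-2.4, 0.2, 2.6]
eef_pos: [574.1, -167.2, 24.3]
force: [-2.9, -0.7, 1.1]
t 14.55 pos [ 574.1 -167.2   24.3] psi 1.639 tilt [-0.  0.] | tool mm [-7.4 -0.1  0.3] rz 0.0 F [-2.9 -0.7  1.1] w 0.1 1.2939338386058807 q6 -2.12
```

```bash

python3 -m jog '[[-0.002,0,0,0,0,0,0],[-0.002,0,0,0,0,0,0]]' | grep -E 'pos|^force'
python3 -m jog '[[-0.0015,0,0,0,0,0,0],[0,0,0,0,0,0,0]]' | grep -E 'pos|^force'
python3 -m jog '[[-0.001,0,0,0,0,0,0],[0,0,0,0,0,0,0]]' | grep -E 'pos|^force'
python3 -m jog '[[-0.001,0,0,0,0,0,0],[0,0,0,0,0,0,0]]' | grep -E 'pos|^force'
```

```text
eef_pos: [577.8, -167.0, 24.2]
force: [-2.4, -0.1, 1.9]
eef_pos: [579.5, -166.9, 24.2]
force: [-0.5, 0.4, -0.3]
eef_pos: [579.8, -166.8, 24.3]
force: [-4.4, -0.9, 2.8]
eef_pos: [579.8, -166.8, 24.2]
force: [-11.1, -1.0, 6.1]
```

```bash

python3 -m jog '[[-0.001,0,0,0,0,0,0],[0,0,0,0,0,0,0]]' | grep -E 'pos|^force'
python3 -m jog '[[-0.001,0,0,0,0,0,0],[0,0,0,0,0,0,0]]' | grep -E 'pos|^force'
python3 -m jog '[[0.002,0,0,0,0,0,0],[0.006,0,0,0,0,0,0],[0.01,0,0,0,0,0,0],[0.02,0,-0.02,0,0,0,0],[0.01,0,-0.05,0,0,0,0]]' | grep -E 'pos|^force'
python3 -m jog '[[0,0.04,-0.03,0,0,0,0],[0,0.04,0,0,0,0,0],[0,0.04,0,0,0,0,0.04],[0,0.04,0,0,0,0,0.04],[0,0.04,0,0,0,0,0.04]]' | grep -E 'pos|^force'
python3 -c "
from h import *
to(501.3,-251.4,60,1.83)
b=eyes.capture('top')[:,:,::-1];b=cv2.resize(b[135:235,250:350],(400,400),interpolation=cv2.INTER_CUBIC)
a=eyes.capture('scene')[:,:,::-1];a=cv2.resize(a[180:280,190:290],(400,400),interpolation=cv2.INTER_CUBIC);cv2.imwrite('pics/c6.png',np.hstack([b,a]))"
```

```text
eef_pos: [579.9, -166.8, 24.2]
force: [-16.9, -1.5, 10.5]
eef_pos: [579.9, -166.8, 24.2]
force: [-22.9, -2.2, 13.8]
eef_pos: [532.8, -168.9, 90.7]
force: [1.2, -1.1, 0.5]
eef_pos: [521.8, 31.3, 123.6]
force: [-0.5, -0.0, 0.2]
t 16.75 pos [521.8  31.3 123.6] psi 1.639 tilt [0.002 0.   ] | tool mm [  39.7 -280.6   63.5] rz -0.191 F [-0.5 -0.   0.2] w 39.8 0.0 q6 -1.8
```

View pics/c6.png

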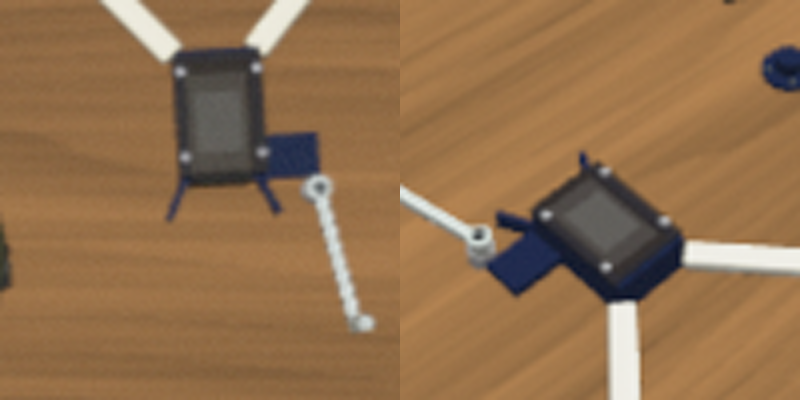

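The pack's label shows through the cover, sitting about 5 mm towards the mouth from the cover's centre, so it is home. The latch bar is still open. Next I'll go back to the pin.

```bash

python3 -m jog '[[0.0057,-0.04,0,0,0,0,0.04],[0.0057,-0.04,0,0,0,0,0.04],[0.0057,-0.04,0,0,0,0,0.04],[0.0057,-0.04,0,0,0,0,0.04],[0.0057,-0.04,0,0,0,0,0.04]]' | grep -E 'pos|^force'
python3 -m jog '[[0.0057,-0.04,0,0,0,0,0.04],[0.0057,-0.04,0,0,0,0,0.04],[0,0,0,0,0,-0.1,0.04],[0,0,0,0,0,-0.095,0.04],[0,0,0,0,0,0,0.04]]' | grep -E 'pos|^force'
python3 -c "
from h import *
to(501.3,-251.4,52,1.835)"
```

```text
eef_pos: [506.8, -174.1, 123.5]
force: [0.5, 0.1, -0.5]
eef_pos: [501.0, -253.3, 123.2]
force: [0.2, 0.0, 0.4]
t 17.85 pos [ 501.  -253.3  123.2] psi 1.834 tilt [ 0.001 -0.   ] | tool mm [-0.8  1.7 71.2] rz -0.001 F [0.2 0.  0.4] w 40.3 0.0 q6 -2.51
```

```bash

python3 -m jog '[[-0.0008,0.0017,0.02,0,0,0,0.04],[0,0,0.02,0,0,0,0.04],[0,0,0.02,0,0,0,0.04],[0,0,0.011,0,0,0,0.04],[0,0,0,0,0,0,0.04]]' | grep -E 'pos|^force'
python3 -m jog '[[0,0,0,0,0,0,0.006],[0,0,0,0,0,0,0.006],[0,0,0,0,0,0,0.006],[0,0,0,0,0,0,0.006]]' 25
python3 -m jog '[[-0.0005,0.0092,0,0,0,0.1,0.006],[-0.0005,0.0092,0,0,0,0.1,0.006],[-0.0005,0.0092,0,0,0,0.1,0.006],[-0.0005,0.0092,0,0,0,0.1,0.006]]' | grep -E 'pos|force|width'
```

```text
eef_pos: [501.0, -250.2, 51.2]
force: [-0.8, -0.5, -0.2]
time_s: 18.75
eef_pos: [501.9, -251.0, 53.3]
ee_rot: [0.001, -0.131, 0.991, -0.001]
force: [-0.6, 0.0, 5.4]
grip_width: 0.104
grip_force: 25.2
eef_pos: [500.4, -214.3, 53.3]
force: [4.7, -2.6, 1.5]
grip_width: 0.103
grip_force: 25.0
```

```bash

python3 -m jog '[[-0.0005,0.0092,0,0,0,0.1,0.006],[-0.0005,0.0092,0,0,0,0.1,0.006],[-0.0005,0.0092,0,0,0,0.1,0.006],[-0.0005,0.0092,0,0,0,0.1,0.006],[-0.0005,0.0092,0,0,0,0.1,0.006]]' | grep -E 'pos|force|width'
python3 -m jog '[[-0.0005,0.0092,0,0,0,0.1,0.006],[-0.0005,0.0092,0,0,0,0.1,0.006],[-0.0005,0.0092,0,0,0,0.1,0.006],[-0.0005,0.0092,0,0,0,0.1,0.006],[-0.0005,0.0092,0,0,0,0.1,0.006]]' | grep -E 'pos|force|width'
python3 -c "
from h import *
to(583.4,-136.5,52,.068)"
```

```text
eef_pos: [518.9, -173.2, 53.4]
force: [9.1, -8.5, -3.6]
grip_width: 0.101
grip_force: 24.5
eef_pos: [554.7, -146.5, 53.4]
force: [6.8, -20.9, -5.5]
grip_width: 0.099
grip_force: 24.3
t 20.15 pos [ 554.7 -146.5   53.4] psi 0.43 tilt [ 0.007 -0.007] | tool mm [-2.8 30.3  1.5] rz 0.362 F [  6.8 -20.9  -5.5] w 8.5 24.27299201488495 q6 -0.89
```

```bash

python3 -m jog '[[-0.0012,0.0092,0,0,0,0.1,0.006],[-0.0012,0.0092,0,0,0,0.1,0.006],[-0.001,0.0092,0,0,0,0.1,0.006]]' | grep -E 'pos|force|width'
python3 -m jog '[[-0.0005,0.004,0,0,0,0.05,0.006],[0,0,0,0,0,0,0.006]]' | grep -E 'pos|force|width'
python3 -c "
from h import *
to(583.4,-136.5,52,.068)"
```

```text
eef_pos: [580.8, -140.1, 53.3]
force: [2.2, -15.2, -0.9]
grip_width: 0.105
grip_force: 24.7
eef_pos: [582.5, -140.0, 53.1]
force: [-9.9, -13.9, 7.1]
grip_width: 0.098
grip_force: 25.6
t 20.65 pos [ 582.5 -140.    53.1] psi 0.083 tilt [-0.003 -0.004] | tool mm [3.4 1.2 1.1] rz 0.015 F [ -9.9 -13.9   7.1] w 8.4 25.58643937110901 q6 -0.51
```

```bash

python3 -m jog '[[-0.001,0.0015,0,0,0,0.01,0.006],[0,0,0,0,0,0,0.006]]' | grep -E 'pos|^force'
python3 -m jog '[[-0.001,0.001,0,0,0,0,0.006],[0,0,0,0,0,0,0.006]]' | grep -E 'pos|^force'
```

```text
eef_pos: [582.8, -140.2, 52.9]
force: [-16.3, -10.8, 11.0]
eef_pos: [583.0, -140.2, 52.8]
force: [-21.2, -6.5, 14.7]
```

```bash

python3 -m jog '[[0,0,0,0,0,0,0.03],[0,0,0,0,0,0,0.03],[0,0,0,0,0,0,0.03],[0,0,-0.03,0,0,0,0.03],[0,0,-0.05,0,0,0,0.03]]' | grep -E 'pos|^force'
python3 -m jog '[[0.03,0,-0.03,0,0,0,0.03],[0.045,-0.01,0,0,0,0,0.03],[0.045,-0.01,0,0,0,0,0.03],[0.045,-0.01,0,0,0,0,0.03],[0.045,-0.01,0,0,0,0,0.03]]' | grep -E 'pos|^force'
python3 -c "
from h import *
b=eyes.capture('top')[:,:,::-1];cv2.imwrite('pics/tf.png',b);b=cv2.resize(b[135:235,250:350],(400,400),interpolation=cv2.INTER_CUBIC)
a=eyes.capture('scene')[:,:,::-1];a=cv2.resize(a[180:280,190:290],(400,400),interpolation=cv2.INTER_CUBIC);cv2.imwrite('pics/c7.png',np.hstack([b,a]))"
```

```text
eef_pos: [584.7, -138.3, 130.4]
force: [1.0, -0.9, 0.6]
eef_pos: [529.9, 69.2, 162.4]
force: [-0.0, 0.1, -0.8]
```

View pics/c7.png

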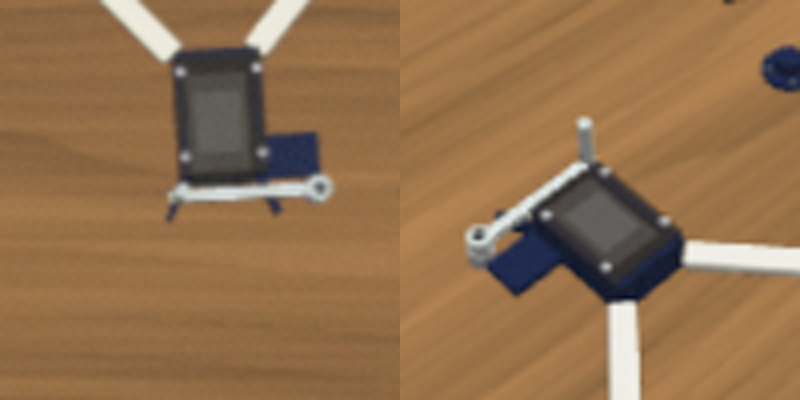

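The latch bar lies straight across the mouth, parallel to the cover's front edge: pin at (180,192), hinge at (318,187). The pack sits home behind it and the robot is clear. Handing in.

```bash
python3 -c "
from rig import finish_job
print(finish_job())"
```

```text
the job is handed in; nothing more can be done
None
```

I swung the latch open, slid the middle battery in until it stopped against the end stop, swung the latch fully shut behind it, left everything else on the table untouched, and handed the job in after about 22 s of robot time.

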